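Take a locked height reading of a wheel spacer

ROBOT

A 6-joint arm with a two-finger parallel gripper is mounted at the origin on the work surface. World frame = base frame: x ahead of the robot, y to its left, z up, the work surface at z = 0. Lengths are in m, angles in rad, forces in N, time in s.
With the tool pointing down it reaches from about 0.375 to 0.975 m from the base axis. Payload 3.8 kg.
Tool frame: the origin (TCP) lies midway between the tips of the shut fingers; the grasp point (between the pads) lies 19 mm behind it; z points along the fingers, y is the line along which they close (so a half turn about z gives the same grasp; the last joint's range is limited). The gripper opens to 85 mm and grips with 20 to 120 N. Pads are 22 mm wide; open, the fingers measure 114 mm over their backs; the gripper's body (76 mm by 85 mm) begins 54 mm behind the grasp point. The pads swing forward as they close: fully open they stand 13 mm farther back than shut.
Start: joints at [-1.221, 0.264, 1.604, -0, 1.274, -0.037], TCP at [0.255, -0.625, 0.201] pointing down, gripper open.
Joint ranges: [-2.63, 2.63], [-0.94, 2.18], [0.31, 2.57], [-1.31, 4.45], [0, 2.66], [-2.55, 2.55]. Speed limits (rad/s): [2.57, 2.57, 3.14, 3.14, 3.14, 3.14].

INTERFACE

Orientations are given as a rotation vector (axis times angle).
In Python, from workcell import * gives the robot as it stands. The module is installed in compiled form; this text tells all that it offers.
- The arm moves only by the tool apply_moves, never from a script. Its arguments are lists of equal length, an entry for each row: "fingers": the opening, from 0 (shut) to 1 (fully open); "travel": the shift along the tool's x, y, z normalised to -1 to 1, where 1 is 0.05 m, a list of three; "rotation": the turn, a rotation vector about the tool's x, y, z normalised to -1 to 1, where 1 is 6 degrees, a list of three. In form: {"fingers": [fingers, ...], "travel": [[dx, dy, dz], ...], "rotation": [[ax, ay, az], ...]}. A call has 1 to 12 rows; each row shifts and turns the commanded pose from where the row before left it, along the tool's axes as they then stand; what a row does not reach is not made up. A row lasts 1/10 s, in which the tool goes at most 50 mm and 8.59 degrees, less where a joint would pass 70% of its speed; a pose out of reach is approached as far as the arm can. A call with a number of a shift or a turn outside -1 to 1 is refused whole. A call with a gripper value outside its range is refused whole. The fingers move at their own pace and stop on an object; "newtons" is the grip in N (left out, the last holds). Time passes only in rows, so rows that do not move let the fingers close. It gives the time, the measured TCP pose, the force, the opening and the grip force at its end, in the units of the state.
- read_state(): the state, without advancing time (a new reading comes with each control period).
- read_camera(name): name is "scene" or "side" or "wrist"; returns a dict with "image" (480x640x3 uint8, red, green, blue), "fx", "fy", "cx", "cy" (pixels), "k1" (the pictures are not rectified: a ray, as slopes to the right and down, at radius r is drawn at 1 + k1 r^2 times it, then the intrinsics apply), "extrinsics" (4x4, takes a point from world to camera coordinates). Camera axes: x right, y down, z forward; pixel columns grow to the right and rows downward; lengths in m; the calibration is good to about 2 mm. A picture is of the moment at which its call begins. There is no depth.
- finish_job(): hands the job in; it is judged then, once.
Trained networks look in the newest picture that a camera, given by its name, has taken for a name from the list of things; names that differ only in an ending like _2 or _b are one class to them, and where a whole thing is asked for, a point or a joint stands for the part that bears it (a point fixed in the world has none). Each returns a list of dicts, best first, with "p" (0 to 1); they miss things now and then, are a little off and sometimes report something else, mostly with a low value. They report only what shows in the picture. A call takes as long as a camera call. They do not tell look-alikes from the thing itself.
- regions_of(camera, name): "mask" (480x640 bool, what is visible of it) and "bbox" ([left, top, width, height] in pixels, round what is visible of it).
- tip_of(camera, name): "location" ([column, row] in pixels: a listed point, or the origin of a listed thing).
The state is a dict: "time": time; "q": joint angles; "joint_vel": joint speeds; "joint_torque": joint torques, N m; "tool_pos": TCP position; "tcp_rot": TCP orientation; "wrist_force": force on the tool from outside, world axes, zero at the start; "torque": the same for the moment, N m; "width": opening from 0.0 (shut) to 1.0 (fully open); "grip_force": force on a finger pad.
Only numpy, scipy, OpenCV 4.12 (cv2) and the standard library are available. Lean on these libraries where they do the work, as an engineer would, in place of code of your own. Each camera call takes 0.05 s, during which the arm holds its last target. There are 200 camera calls.

TASK

Take the height of the spacer ring that stands under the gauge's foot: pull the gauge's lock knob fully out until it clicks, then lower the rod gently by pressing the sprung cap on its top until the foot rests on the ring, and then push the lock knob fully home so that the reading is held. Leave both rings and everything else on the bench where they are.

Things in the scene. Friction and masses are not known exactly. Their poses are not given: they have to be found in the camera images.
- gauge: Height gauge fixed on the bench; origin on the bench (z 0) below the axis of its vertical rod, z up. In its frame (mm): steel plate x -120..70, y -130..100, top at z 20; grey column y 55..85; grey head block 44 wide in x, y -70..85, z 135..180, through which the rod slides at x = y = 0. The lock knob sticks out level from the block's -y face, axis at x 0, z 160; it pulls out to -y.
- lock_knob (a joint): Travel of the lock knob (m) along the gauge's -y: 0 = home (rod clamped), 0.030 = fully out (rod free). Detented: from mid-travel it snaps to the nearer end; about 11 N to pull or push over. Black round head 44 mm across, 26 mm long, on a steel neck 14 mm across; at home 36 mm of neck shows between the block's face (gauge y -70 mm) and the head's back (-106 mm).
- knob_head (a point): Centre of the outer (-y) end face of the lock knob's head, on its axis (gauge y -132 mm when home, -162 mm when out); moves with the knob; axes parallel to the gauge's.
- gauge_rod (a joint): Downward travel of the rod (m): 0 = top, up to 0.080. The foot's underside is 100 mm above the plate's top at 0 and (100 mm - travel) otherwise. The rod stays where it is left; with the knob out it takes about 4 N to push down, with the knob home it is clamped.
- foot (a point): Centre of the underside of the rod's foot, a steel disc 40 mm across and 10 mm thick; the rod above it is 16 mm square.
- cap_top (a point): Centre of the flat top of the black sprung push cap on the rod's upper end, 44 mm across; normally 180 mm above the foot's underside (300 mm above the bench at rod travel 0). The cap gives up to 10 mm on a spring of 1 N per mm before it bottoms on the rod, so it limits the pressing force.
- ring_short: Loose aluminium spacer ring standing on its end on the plate, 64 mm outside, 28 mm bore, 40 mm tall; origin at the centre of its underside. It or the tall ring is under the foot; the other stands 87 mm away on the same plate.
- ring_tall: Loose aluminium spacer ring as the other, but 64 mm tall; origin at the centre of its underside.
- spark_plug: Bystander: spark plug 86 mm long lying on the plate along its own x; origin on its underside.
- axle_bolt: Bystander: titanium axle bolt 164 mm long, 30 mm head, lying on the bench along its own x; origin on its underside.
- hex_driver: Bystander: hex driver 195 mm long with a red handle lying on the bench along its own x; origin below the front end of the handle.
- wrench: Bystander: steel wrench 180 mm long lying on the bench along its own x.
Things that resemble listed ones, but are neither listed nor needed, are in the scene too. Leave any pink or yellow look-alike of the ring_tall alone.

How it is judged:
By the outcome, as a careful person would: the job done as asked, in the order asked, and still so for the second after the job is handed in, with the robot touching nothing.
It also fails if it takes over 54 s, if anything falls off the work surface, if the arm or the gripper's body presses on something with over 40 N, if the wrist force passes 120 N, or if a joint passes its speed limit or range.

## Working session

There is one attempt and no reset: what is moved stays moved. The work goes in short steps, Python scripts to look and compute and a tool call to move; the robot and the scene stay as the last step left them, time stands still between calls to the robot, and variables do not carry over. Pictures are saved under pics/ and viewed, at most 13 in all, crops included, and the job is handed in when it is done.

Besides the shell and the picture viewer there is one more tool, called after ">>>" as name(argument=value, ...), one argument or row to a line, values as JSON. apply_moves: Moves the arm, as the interface text tells. Scaled input: -1 to 1 covers 0.05 m each way for a shift and 6 degrees each way for a turn. Its arguments: {"type":"object","properties":{"fingers":{"type":"array","items":{"type":"number"}},"travel":{"type":"array","items":{"type":"array","items":{"type":"number"}}},"rotation":{"type":"array","items":{"type":"array","items":{"type":"number"}}},"newtons":{"type":"number"}},"required":["fingers","travel","rotation"]}

```bash
mkdir -p pics; cat > h.py <<'E'
from workcell import *
import numpy as np, cv2
def snap(n,f=None):
    c=read_camera(n)
    if f: cv2.imwrite('pics/'+f,c['image'][:,:,::-1])
    return c
def ray(c,px):
    d=np.array([(px[0]-c['cx'])/c['fx'],(px[1]-c['cy'])/c['fy']]);u=d.copy()
    for _ in range(20): u=d/(1+c['k1']*(u@u))
    E=c['extrinsics'];R=E[:3,:3];o=-R.T@E[:3,3];v=R.T@np.array([u[0],u[1],1]);return o,v/np.linalg.norm(v)
def proj(c,P):
    E=c['extrinsics'];p=E[:3,:3]@np.asarray(P,float)+E[:3,3];u=p[:2]/p[2];u=u*(1+c['k1']*(u@u))
    return np.array([u[0]*c['fx']+c['cx'],u[1]*c['fy']+c['cy']])
def tri(rs):
    A=0;b=0
    for o,v in rs:
        M=np.eye(3)-np.outer(v,v);A=A+M;b=b+M@o
    x=np.linalg.solve(A,b);return x,[np.linalg.norm((np.eye(3)-np.outer(v,v))@(x-o)) for o,v in rs]
E
python3 - <<'E'
from h import *
C={n:snap(n,n+'0.png') for n in('scene','side','wrist')}
s=read_state();print(s['tool_pos'],s['tcp_rot'],s['time'])
for n in C:
    print(n,np.round(ray(C[n],(320,240)),3).tolist())
    for k in('gauge','knob_head','foot','cap_top','ring_short','ring_tall'):
        print(n,k,[(np.round(t['location']).tolist(),round(t['p'],2)) for t in tip_of(n,k)[:3]])
cv2.imwrite('pics/both.png',cv2.resize(np.vstack([C['scene']['image'],C['side']['image']])[:,:,::-1],None,fx=.62,fy=.62))
E
```

```text
[ 0.254406   -0.62452061  0.20029044] [-3.08122494e+00 -6.03511214e-01  4.87536081e-04] 0.15
scene [[1.206, -0.34, 0.824], [-0.637, 0.403, -0.657]]
scene gauge [([299.0, 303.0], 0.98), ([302.0, 262.0], 0.28)]
scene knob_head [([237.0, 271.0], 0.94)]
scene foot [([304.0, 262.0], 0.78)]
scene cap_top [([300.0, 197.0], 0.72)]
scene ring_short [([270.0, 275.0], 0.75), ([302.0, 266.0], 0.42), ([303.0, 293.0], 0.41)]
scene ring_tall [([379.0, 281.0], 0.94), ([304.0, 296.0], 0.78), ([334.0, 351.0], 0.66)]
side [[0.186, 0.827, 0.908], [0.336, -0.687, -0.644]]
side gauge [([327.0, 294.0], 0.68), ([362.0, 212.0], 0.57), ([338.0, 321.0], 0.48)]
side knob_head [([362.0, 211.0], 0.67)]
side foot [([329.0, 262.0], 0.88)]
side cap_top [([329.0, 189.0], 0.66)]
side ring_short [([368.0, 289.0], 0.9)]
side ring_tall [([273.0, 272.0], 0.98), ([271.0, 345.0], 0.92), ([326.0, 290.0], 0.58)]
wrist [[0.322, -0.598, 0.373], [-0.274, -0.113, -0.955]]
wrist gauge []
wrist knob_head []
wrist foot []
wrist cap_top []
wrist ring_short []
wrist ring_tall []
```

View pics/scene0.png

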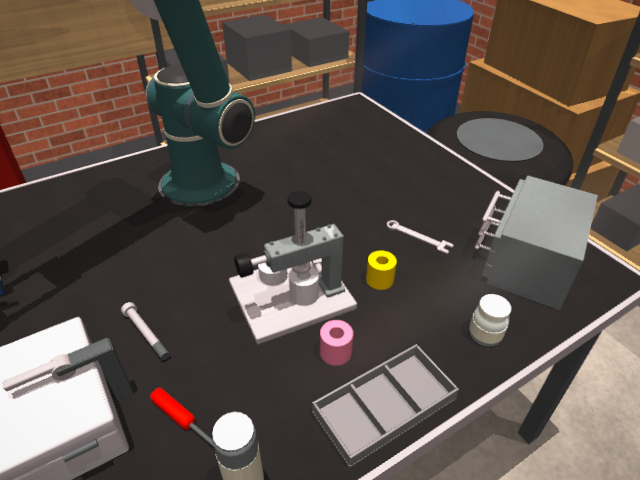

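View pics/side0.png

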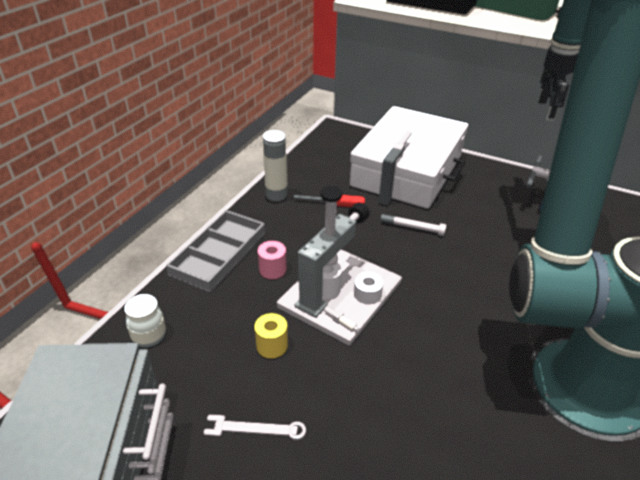

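The scene view shows the gauge at the centre, with its cap at about (299,200) and its knob head at about (243,264). The side view shows the cap at (331,193) and the knob at (358,212). The tall ring is probably the one under the foot, with the short ring on the robot side. Next I triangulate.

```bash
python3 - <<'E'
from h import *
from scipy.optimize import least_squares
C={n:snap(n) for n in('scene','side')}
obs=[]
L={'cap_top':(0,0,.3),'foot':(0,0,.12),'knob_head':(0,-.132,.16),'gauge':(0,0,0)}
for n in C:
    for k in L:
        t=tip_of(n,k)[0]; obs.append((n,k,np.array(t['location']))); print(n,k,np.round(t['location'],1),round(t['p'],2))
    for k in ('knob_head','cap_top'):
        for m in regions_of(n,k)[:2]:
            ys,xs=np.nonzero(m['mask']); print(' reg',k,round(m['p'],2),m['bbox'],xs.mean().round(1),ys.mean().round(1))
def W(p,l):
    c,s=np.cos(p[2]),np.sin(p[2]);return np.array([p[0]+c*l[0]-s*l[1],p[1]+s*l[0]+c*l[1],l[2]])
def f(p): return np.concatenate([proj(C[n],W(p,L[k]))-o for n,k,o in obs])
best=min((least_squares(f,[.65,0.05,a],loss='soft_l1',f_scale=2) for a in np.arange(-3,3,.7)),key=lambda r:r.cost)
print(best.x,np.degrees(best.x[2]));print(np.round(best.fun.reshape(-1,2),1).tolist())
for k in L:
    x,e=tri([ray(C[n],o) for n,kk,o in obs if kk==k]);print(k,x.round(4),np.round(e,4),W(best.x,L[k]).round(4))
for n in C:
    for k in('ring_short','ring_tall'):
        for t in tip_of(n,k)[:3]:
            o,v=ray(C[n],t['location']);P=o+v*(.02-o[2])/v[2];print(n,k,P.round(3),round(t['p'],2))
im=[]
for n in C:
    i=C[n]['image'][:,:,::-1].copy()
    for l in [(-.12,-.13,.02),(.07,-.13,.02),(.07,.1,.02),(-.12,.1,.02),(0,0,.3),(0,0,.12),(0,-.132,.16),(0,-.07,.16),(.022,-.07,.18),(-.022,-.07,.18),(.022,.085,.18),(-.022,.085,.18)]:
        u=proj(C[n],W(best.x,l)).round().astype(int);cv2.drawMarker(i,tuple(map(int,u)),(0,255,0),0,5)
    im.append(cv2.resize(i[170:350,210:410],None,fx=2,fy=3 and 2))
cv2.imwrite('pics/ov.png',np.hstack(im))
E
```

```text
scene cap_top [297.6 197.7] 0.69
scene foot [302.5 265.4] 0.95
scene knob_head [235.4 265.7] 0.61
scene gauge [300.9 300.6] 0.73
 reg knob_head 0.89 [232.2, 254.6, 35.8, 24.0] 247.3 263.9
 reg cap_top 0.66 [285.4, 192.3, 25.0, 19.0] 298.7 200.3
side cap_top [333.1 190.8] 0.87
side foot [329.  260.8] 0.56
side knob_head [365.7 213. ] 0.71
side gauge [326.9 291.9] 0.62
 reg knob_head 0.89 [349.3, 206.0, 21.7, 20.1] 358.1 212.6
 reg cap_top 0.9 [319.2, 185.9, 22.4, 18.3] 330.7 194.6
 reg cap_top 0.48 [276.5, 185.5, 125.1, 162.4] 334.1 274.0
[ 0.55910178  0.02158123 -0.19388921] -11.109033434674851
[[0.6, -7.6], [-2.3, -3.5], [-0.3, -2.3], [0.4, 0.6], [-2.0, -5.6], [-0.4, -6.1], [-0.9, -2.0], [0.3, 2.2]]
cap_top [0.5577 0.0186 0.2843] [0.002 0.002] [0.5591 0.0216 0.3   ]
foot [0.557  0.0265 0.1065] [0.0015 0.0015] [0.5591 0.0216 0.12  ]
knob_head [ 0.5323 -0.1085  0.1538] [0.0012 0.0012] [ 0.5337 -0.1079  0.16  ]
gauge [0.5609 0.0197 0.0046] [0.0001 0.0001] [0.5591 0.0216 0.    ]
scene ring_short [ 0.479 -0.012  0.02 ] 0.77
scene ring_tall [0.612 0.198 0.02 ] 0.97
scene ring_tall [0.559 0.024 0.02 ] 0.94
scene ring_tall [0.725 0.002 0.02 ] 0.83
side ring_short [ 0.471 -0.014  0.02 ] 0.93
side ring_tall [0.585 0.217 0.02 ] 0.97
side ring_tall [0.695 0.041 0.02 ] 0.91
side ring_tall [0.556 0.026 0.02 ] 0.83
```

View pics/ov.png

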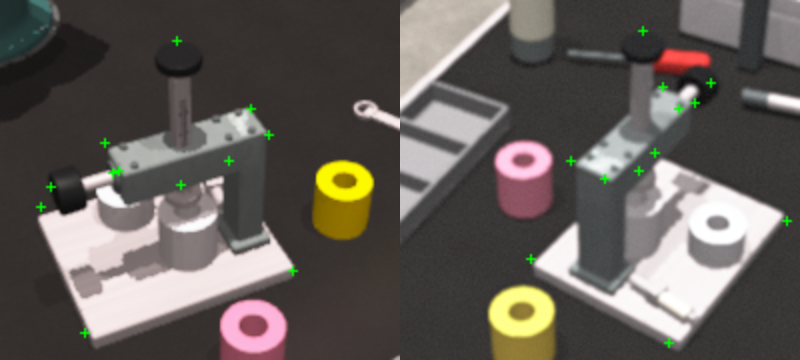

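The overlay looks a few pixels high and slightly rotated. The rod also seems to start about 14 mm down, so I refit with the plate corners and the rod travel free.

```bash
python3 - <<'E'
from h import *
from scipy.optimize import least_squares
C={n:snap(n) for n in('scene','side')}
S=[('scene',(-.12,-.13,.02),(230,276)),('scene',(.07,-.13,.02),(258,340)),('scene',(.07,.1,.02),(356,302)),
('side',(.07,.1,.02),(277,302)),('side',(-.12,.1,.02),(345,340)),('side',(-.12,-.13,.02),(402,276.5)),
('scene',(0,-.119,.16),(247.3,263.9)),('side',(0,-.119,.16),(358.1,212.6)),
('scene',(0,0,-1),(299,199)),('side',(0,0,-1),(331,192))]
def W(p,l):
    c,s=np.cos(p[2]),np.sin(p[2]);return np.array([p[0]+c*l[0]-s*l[1],p[1]+s*l[0]+c*l[1],l[2] if l[2]>=0 else p[3]])
f=lambda p:np.concatenate([proj(C[n],W(p,l))-o for n,l,o in S])
r=least_squares(f,[.56,.02,-.2,.29],loss='soft_l1',f_scale=1.5)
print(r.x,np.degrees(r.x[2]));print(f(r.x).reshape(-1,2).round(1).tolist())
im=[]
for n in C:
    i=cv2.resize(C[n]['image'][170:350,210:410,::-1],None,fx=4,fy=4,interpolation=cv2.INTER_CUBIC)
    for l in [(-.12,-.13,.02),(.07,-.13,.02),(.07,.1,.02),(-.12,.1,.02),(0,0,-1),(0,-.132,.16),(0,-.106,.16),(0,-.07,.16),(.022,-.07,.18),(-.022,-.07,.18),(.022,.085,.18),(-.022,.085,.18)]:
        u=((proj(C[n],W(r.x,l))-[210,170]+.5)*4).round().astype(int);cv2.drawMarker(i,tuple(map(int,u)),(0,255,0),0,9)
    im.append(i[:600] if n=='side' else i)
cv2.imwrite('pics/ovA.png',im[0][:600]);cv2.imwrite('pics/ovB.png',im[1])
E
```

```text
[ 0.56014529  0.0234211  -0.12952086  0.28221481] -7.420998808338712
[[-1.4, 0.8], [-1.9, -1.8], [1.4, 0.7], [-2.2, -0.4], [3.2, 0.7], [-1.0, 0.4], [-3.4, 0.4], [-0.3, 0.2], [0.6, -1.0], [-1.0, 1.0]]
```

View pics/ovA.png

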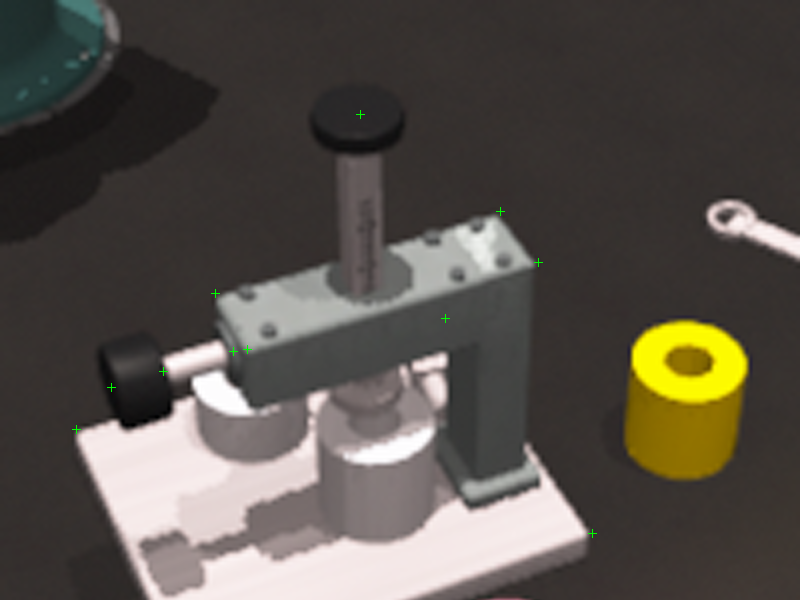

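View pics/ovB.png

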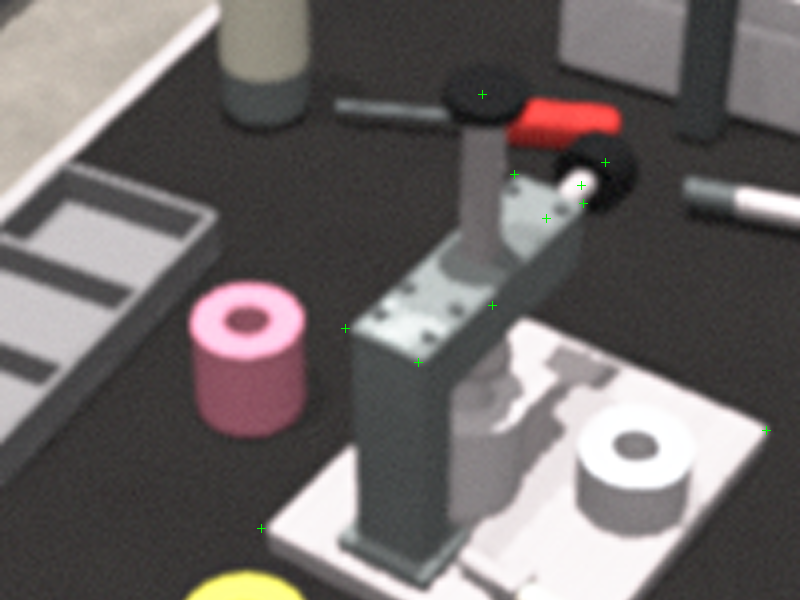

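The refit now agrees with the block corners to about 1–2 px. The knob head centre is at about (243.5,264.5) in the scene view, and the tall ring stands under the foot. I refine with the block corners, then check from the wrist camera once the arm is nearer.

```bash
cat > fit.py <<'E'
from h import *
from scipy.optimize import least_squares
def W(p,l):
    c,s=np.cos(p[2]),np.sin(p[2]);return np.array([p[0]+c*l[0]-s*l[1],p[1]+s*l[0]+c*l[1],l[2] if l[2]>=0 else p[3]])
E
python3 - <<'E'
from fit import *
C={n:snap(n) for n in('scene','side')}
a=lambda u,v:(u/4+209.5,v/4+169.5)
S=[('scene',(-.12,-.13,.02),a(76,433)),('scene',(.07,.1,.02),a(590,535)),
('side',(.07,.1,.02),a(267,528)),('side',(-.12,-.13,.02),a(769,428)),
('scene',(0,-.119,.16),a(136,379)),('side',(0,-.119,.16),a(595,172)),
('scene',(0,0,-1),a(358,114)),('side',(0,0,-1),a(486,90)),
('scene',(-.022,-.07,.18),a(217,298)),('scene',(.022,-.07,.18),a(243,345)),('scene',(.022,.085,.18),a(533,265)),('scene',(-.022,.085,.18),a(497,216)),
('side',(-.022,-.07,.18),a(583,210)),('side',(.022,-.07,.18),a(520,178)),('side',(.022,.085,.18),a(352,328)),('side',(-.022,.085,.18),a(422,360))]
def f(p): return np.concatenate([proj(C[n],W(p,l))+p[4:6]*(n=='scene')+p[6:8]*(n=='side')-o for n,l,o in S]+[p[4:8]])
r=least_squares(f,[.56,.02,-.2,.29,0,0,0,0],loss='soft_l1',f_scale=1)
print(r.x.round(4),np.degrees(r.x[2]));print(f(r.x).reshape(-1,2).round(1).tolist())
g=r.x
for nm,l in dict(cap=(0,0,-1),knobface=(0,-.132,.16),neckmid=(0,-.088,.16)).items(): print(nm,W(g,l).round(4))
s=read_state();print(s['tool_pos'],s['time'])
from scipy.spatial.transform import Rotation as R
print(R.from_rotvec(s['tcp_rot']).as_matrix().round(3))
E
```

```text
[ 0.5591  0.022  -0.128   0.284   0.3052  0.6241  0.2579  0.201 ] -7.334683348038732
[[-0.4, -0.3], [-0.0, -0.0], [-0.4, 0.1], [0.1, 0.3], [-0.2, 0.7], [0.4, 0.3], [-0.1, -0.3], [0.0, 0.3], [-1.0, -0.7], [0.4, 1.5], [0.7, -0.2], [0.2, -0.6], [1.0, -1.7], [-0.6, -1.0], [-0.7, -0.0], [0.0, 0.5], [0.3, 0.6], [0.3, 0.2]]
cap [0.5591 0.022  0.284 ]
knobface [ 0.5423 -0.1089  0.16  ]
neckmid [ 0.5479 -0.0653  0.16  ]
[ 0.25463579 -0.62514538  0.20141729] 2.15
[[ 0.926  0.377  0.   ]
 [ 0.377 -0.926 -0.   ]
 [ 0.     0.    -1.   ]]
```

>>> apply_moves(
  fingers=[1,1,1,1,1,1,1,1,1,1,1],
  travel=[
    [0,0,-0.1],
    [0,0,-0.1],
    [0,0,-0.1],
    [0,0,-0.1],
    [0,0,-0.1],
    [0,0,-0.1],
    [0,0,-0.1],
    [0,0,-0.1],
    [0,0,-0.1],
    [0,0,-0.1],
    [0,0,-0.1],
  ],
  rotation=[
    [0,0,-0.917],
    [0,0,-0.917],
    [0,0,-0.917],
    [0,0,-0.917],
    [0,0,-0.917],
    [0,0,-0.917],
    [0,0,-0.917],
    [0,0,-0.917],
    [0,0,-0.917],
    [0,0,-0.917],
    [0,0,-0.917],
  ],
)

```text
time: 3.25
tool_pos: [0.2546, -0.6251, 0.2566]
tcp_rot: [-2.355, -2.08, -0.0]
wrist_force: [0.4, 1.1, 0.6]
width: 0.998
grip_force: 0.0
```

>>> apply_moves(
  fingers=[1,1,1,1,1,1,1,1,1,1,1,1],
  travel=[
    [0.8,0.31,0],
    [0.8,0.31,0],
    [0.8,0.31,0],
    [0.8,0.31,0],
    [0.8,0.31,0],
    [0.8,0.31,0],
    [0.8,0.31,0],
    [0.8,0.31,0],
    [0.8,0.31,0],
    [0.8,0.31,0],
    [0.8,0.31,0],
    [0,0,0],
  ],
  rotation=[
    [0,0,0],
    [0,0,0],
    [0,0,0],
    [0,0,0],
    [0,0,0],
    [0,0,0],
    [0,0,0],
    [0,0,0],
    [0,0,0],
    [0,0,0],
    [0,0,0],
    [0,0,0],
  ],
)

```text
time: 4.45
tool_pos: [0.4817, -0.2062, 0.2566]
tcp_rot: [-2.353, -2.081, -0.004]
wrist_force: [-0.2, -0.7, 0.1]
width: 1.003
grip_force: 0.0
```

```bash
cat >> fit.py <<'E'
from scipy.spatial.transform import Rotation as R
G=np.array([.5591,.022,-.128,.284])
def to(l,g=G):
    s=read_state();M=R.from_rotvec(s['tcp_rot']).as_matrix();d=M.T@(W(g,l)-s['tool_pos'])
    c,sn=np.cos(g[2]),np.sin(g[2]);T=np.column_stack([[-sn,c,0],[c,sn,0],[0,0,-1]])
    print('t',s['time'],'pos',np.round(s['tool_pos'],4),'units',(d/.05).round(2),'rot',(np.degrees(R.from_matrix(M.T@T).as_rotvec())/6).round(3),'F',np.round(s['wrist_force'],1),'w',round(s['width'],3),round(s['grip_force'],1))
E
python3 - <<'E'
from fit import *
to((0,-.119,.23))
c=snap('wrist','w1.png')
for k in('knob_head','cap_top'):
    print(k,[(np.round(t['location'],1).tolist(),round(t['p'],2)) for t in tip_of('wrist',k)[:2]],[r['bbox'] for r in regions_of('wrist',k)[:2]])
for l in[(0,-.132,.16),(0,-.119,.16),(0,0,-1)]:print(proj(c,W(G,l)))
E
```

```text
t 4.45 pos [ 0.4817 -0.2062  0.2566] units [2.34 0.97 0.54] rot [ 0.012 -0.018  0.055] F [-0.2 -0.7  0.1] w 1.003 0.0
knob_head [([396.1, 80.3], 0.65)] [[363.8, 1.8, 67.5, 79.9]]
cap_top [] []
[389.14281243  75.05040293]
[390.13426062  54.22636709]
[ 469.66860415 -388.61460393]
```

View pics/w1.png

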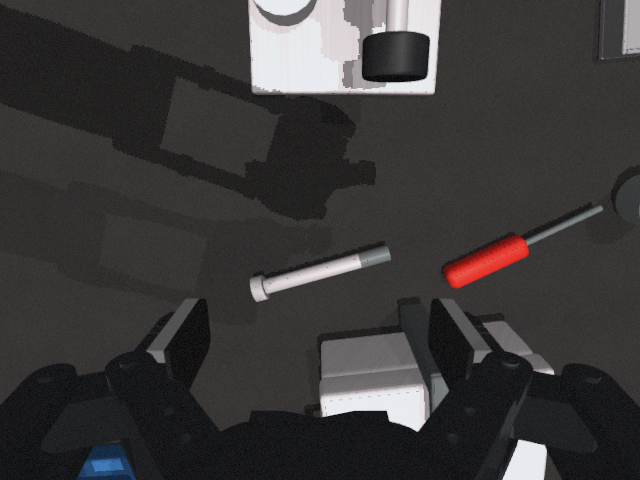

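The wrist view shows the knob head at columns 363–430, rows 32–81. That is about 4 mm further in gauge x than predicted, while the plate edge is level. I move on and measure again from above.

>>> apply_moves(
  fingers=[1,1,1,1,1,1],
  travel=[
    [0.5,0.25,0],
    [0.5,0.25,0],
    [0.5,0.25,0],
    [0.5,0.25,0],
    [0.3,0,0],
    [0,0,0],
  ],
  rotation=[
    [0,0,0.05],
    [0.01,-0.02,0],
    [0,0,0],
    [0,0,0],
    [0,0,0],
    [0,0,0],
  ],
)

```text
time: 5.3
tool_pos: [0.5442, -0.1026, 0.256]
tcp_rot: [-2.363, -2.07, 0.004]
wrist_force: [1.0, -0.2, -0.5]
width: 0.999
grip_force: 0.0
```

```bash
python3 - <<'E'
from fit import *
to((0,-.119,.141))
c=snap('wrist','w2.png')
for k in('knob_head','cap_top'):
    print(k,[(np.round(t['location'],1).tolist(),round(t['p'],2)) for t in tip_of('wrist',k)[:2]],[np.round(r['bbox']) for r in regions_of('wrist',k)[:2]])
for l in[(0,-.132,.16),(0,-.119,.182),(-.022,-.119,.16),(.022,-.119,.16),(0,0,-1),(-.12,-.13,.02),(.07,-.13,.02)]:print(l,proj(c,W(G,l)).round(1))
E
```

```text
t 5.3 pos [ 0.5442 -0.1026  0.256 ] units [ 0.13 -0.02  2.3 ] rot [-0.018  0.018 -0.041] F [ 1.  -0.2 -0.5] w 0.999 0.0
knob_head [([323.7, 239.3], 0.9)] [array([292., 161.,  59.,  81.])]
cap_top [] []
(0, -0.132, 0.16) [316.3 233. ]
(0, -0.119, 0.182) [315.9 223.7]
(-0.022, -0.119, 0.16) [286.3 216.1]
(0.022, -0.119, 0.16) [346.1 215.9]
(0, 0, -1) [311.1 -39.9]
(-0.12, -0.13, 0.02) [208.8 196.1]
(0.07, -0.13, 0.02) [380.9 195.4]
```

View pics/w2.png

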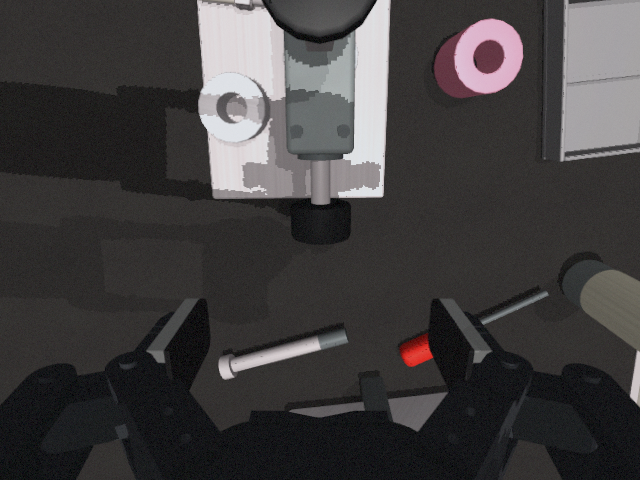

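The knob head is at columns 291–351, rows 200–242, almost centred between the pads (centre column about 319.5). The projection is offset by about 4–5 px, so I check where the tool axis itself projects.

```bash
python3 - <<'E'
from fit import *
c=snap('wrist');s=read_state();M=R.from_rotvec(s['tcp_rot']).as_matrix()
print(c['cx'],c['fx'],c['k1']);
for z in(-.03,-.019,0,.096,.236):print(z,proj(c,s['tool_pos']+M@[0,0,z]).round(1))
print('pads',proj(c,s['tool_pos']+M@[0,.0425,-.032]),proj(c,s['tool_pos']+M@[0,-.0425,-.032]))
# gauge shift best matching plate corners/knob in wrist
S=[((-.12,-.13,.02),(213,198)),((.07,-.13,.02),(385,198)),((-.022,-.07,.18),(286,152)),((.022,-.07,.18),(354,152))]
for l,o in S: print(l,proj(c,W(G,l)).round(1),o)
E=c['extrinsics'];T=np.eye(4);T[:3,:3]=M;T[:3,3]=s['tool_pos'];print((E@T).round(4))
E
```

```text
318.63954956099025 375.90365968598667 -0.046174936545490514
-0.03 [316.7 302.1]
-0.019 [316.8 290.9]
0 [317.  274.6]
0.096 [317.6 224.6]
0.236 [317.9 191.8]
pads [418.98265374 304.09642419] [214.32778102 304.02939643]
(-0.12, -0.13, 0.02) [208.6 194.8] (213, 198)
(0.07, -0.13, 0.02) [380.8 193.6] (385, 198)
(-0.022, -0.07, 0.18) [281.3 147.5] (286, 152)
(0.022, -0.07, 0.18) [349.2 147. ] (354, 152)
[[ 1.000e-04  1.000e+00  3.000e-04 -8.000e-04]
 [-9.585e-01  2.000e-04 -2.849e-01  1.940e-02]
 [-2.849e-01 -2.000e-04  9.585e-01  1.860e-01]
 [ 0.000e+00  0.000e+00  0.000e+00  1.000e+00]]
```

>>> apply_moves(
  fingers=[1,1,1,1,1,1,1,1],
  travel=[
    [0.09,0.03,0],
    [0,0,0.4],
    [0,0,0.4],
    [0,0,0.4],
    [0,0,0.4],
    [0,0,0.4],
    [0,0,0.4],
    [0,0,0],
  ],
  rotation=[
    [-0.02,0.02,-0.04],
    [0,0,0],
    [0,0,0],
    [0,0,0],
    [0,0,0],
    [0,0,0],
    [0,0,0],
    [0,0,0],
  ],
)

```text
time: 6.4
tool_pos: [0.544, -0.0982, 0.1329]
tcp_rot: [-2.357, -2.071, 0.005]
wrist_force: [-0.4, 0.1, -0.4]
width: 1.0
grip_force: 0.0
```

>>> apply_moves(
  fingers=[0.4,0.4,0.4,0.4,0.4,0.4,0.4,0.4],
  travel=[
    [0,0,0],
    [0,0,0],
    [0,0,0],
    [0,0,0],
    [0,0,0],
    [0,0,0],
    [0,0,0],
    [0,0,0],
  ],
  rotation=[
    [0,0,0],
    [0,0,0],
    [0,0,0],
    [0,0,0],
    [0,0,0],
    [0,0,0],
    [0,0,0],
    [0,0,0],
  ],
  newtons=60,
)

```text
time: 7.2
tool_pos: [0.546, -0.0988, 0.1384]
tcp_rot: [2.359, 2.074, -0.0]
wrist_force: [-5.6, -0.3, 9.5]
width: 0.413
grip_force: 52.4
```

```bash
python3 - <<'E'
from fit import *
to((0,-.119,.141))
c=snap('wrist');d=snap('scene')
a=cv2.resize(c['image'][150:400,160:480],None,fx=1.25,fy=1.25)
b=cv2.resize(d['image'][180:305,190:350],None,fx=2.5,fy=2.5,interpolation=cv2.INTER_CUBIC)
cv2.imwrite('pics/g1.png',np.hstack([a,b])[:,:,::-1])
E
```

```text
t 7.2 pos [ 0.546  -0.0988  0.1384] units [ 0.05 -0.05 -0.05] rot [ 0.002  0.003 -0.006] F [-5.6 -0.3  9.5] w 0.413 52.4
```

View pics/g1.png

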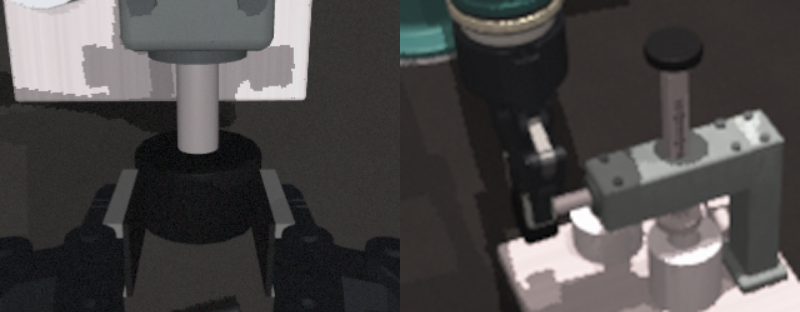

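The left crop shows the head held squarely between both pads, so I pull it out.

>>> apply_moves(
  fingers=[0.4,0.4,0.4,0.4,0.4,0.4,0.4,0.4,0.4,0.4,0.4,0.4],
  travel=[
    [-0.07,0,0],
    [-0.07,0,0],
    [-0.07,0,0],
    [-0.07,0,0],
    [-0.07,0,0],
    [-0.07,0,0],
    [-0.07,0,0],
    [-0.07,0,0],
    [-0.06,0,0],
    [0,0,0],
    [0,0,0],
    [0,0,0],
  ],
  rotation=[
    [0,0,0],
    [0,0,0],
    [0,0,0],
    [0,0,0],
    [0,0,0],
    [0,0,0],
    [0,0,0],
    [0,0,0],
    [0,0,0],
    [0,0,0],
    [0,0,0],
    [0,0,0],
  ],
)

```text
time: 8.5
tool_pos: [0.5423, -0.1289, 0.1384]
tcp_rot: [-2.359, -2.074, -0.001]
wrist_force: [-4.1, 2.4, 8.8]
width: 0.416
grip_force: 52.4
```

```bash
python3 - <<'E'
from fit import *
to((0,-.149,.141))
c=snap('wrist')
print([(np.round(t['location'],1).tolist(),round(t['p'],2)) for t in tip_of('wrist','knob_head')[:2]],[np.round(r['bbox']) for r in regions_of('wrist','knob_head')[:2]])
for g in(-.106,-.136):print(proj(c,W(G,(0,g,.16))))
d=snap('scene');a=cv2.resize(c['image'][100:350,160:480],None,fx=1.25,fy=1.25)
b=cv2.resize(d['image'][180:305,190:350],None,fx=2.5,fy=2.5,interpolation=cv2.INTER_CUBIC)
cv2.imwrite('pics/g2.png',np.hstack([a,b])[:,:,::-1])
E
```

```text
t 8.5 pos [ 0.5423 -0.1289  0.1384] units [ 0.06 -0.05 -0.05] rot [ 0.005 -0.007 -0.005] F [-4.1  2.4  8.8] w 0.416 52.4
[([320.9, 322.3], 0.73)] [array([269., 116., 100., 226.])]
[309.86532064 190.26269843]
[310.35299453 259.84278575]
```

View pics/g2.png

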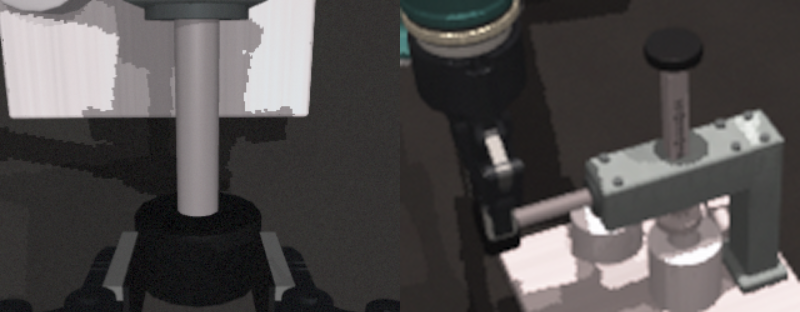

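The knob came out 30 mm: the tool moved by that much, the residual force is 2.4 N, and about 66 mm of neck now shows. Next I release, lift clear, shut the fingers and move over the cap.

>>> apply_moves(
  fingers=[0.9,0.9,0.9,0.9,0.9,0.9,0.9,0.9,0.9,0.9,0.9],
  travel=[
    [0,0,0],
    [0,0,0],
    [0,0,0],
    [0,0,0],
    [0,0,0],
    [0,0,-0.7],
    [0,0,-0.7],
    [0,0,-0.7],
    [0,0,-0.7],
    [0,0,-0.7],
    [0,0,0],
  ],
  rotation=[
    [0,0,0],
    [0,0,0],
    [0,0,0],
    [0,0,0],
    [0,0,0],
    [0,0,0],
    [0,0,0],
    [0,0,0],
    [0,0,0],
    [0,0,0],
    [0,0,0],
  ],
)

```text
time: 9.8
tool_pos: [0.5455, -0.1303, 0.318]
tcp_rot: [2.352, 2.067, 0.01]
wrist_force: [-0.0, -0.8, 0.4]
width: 0.902
grip_force: 0.0
```

>>> apply_moves(
  fingers=[0,0,0,0,0,0,0,0,0,0,0,0],
  travel=[
    [0.1,0,0],
    [0.3,0,0],
    [0.4,0,0],
    [0.4,0,0],
    [0.4,0,0],
    [0.4,0,0],
    [0.4,0,0],
    [0.3,0,0],
    [0.3,0,0],
    [0,0,0],
    [0,0,0],
    [0,0,0],
  ],
  rotation=[
    [0,0,0],
    [0,0,0],
    [0,0,0],
    [0,0,0],
    [0,0,0],
    [0,0,0],
    [0,0,0],
    [0,0,0],
    [0,0,0],
    [0,0,0],
    [0,0,0],
    [0,0,0],
  ],
)

```text
time: 11.0
tool_pos: [0.5617, 0.0187, 0.3111]
tcp_rot: [2.359, 2.073, 0.0]
wrist_force: [0.4, -0.3, -0.9]
width: -0.003
grip_force: 0.0
```

```bash
python3 - <<'E'
from fit import *
to((0,0,.284))
C={n:snap(n) for n in('scene','side')}
for n in C:print(n,[np.round(r['bbox']) for r in regions_of(n,'cap_top')[:1]],[(np.round(t['location'],1).tolist(),round(t['p'],2)) for t in tip_of(n,'knob_head')[:2]],proj(C[n],W(G,(0,-.162,.16))).round(1))
E
```

```text
t 11.0 pos [0.5617 0.0187 0.3111] units [ 0.06 -0.06  0.54] rot [ 0.008  0.004 -0.011] F [ 0.4 -0.3 -0.9] w -0.003 0.0
scene [array([288., 193.,  24.,  19.])] [([220.4, 272.6], 0.59)] [221.3 270.8]
side [array([318., 184.,  24.,  21.])] [([368.1, 206.1], 0.9), ([330.0, 190.5], 0.67)] [368.2 203.3]
```

The knob reads as fully out in both views. Now I lower gently, watching the force.

>>> apply_moves(
  fingers=[0,0,0,0,0,0,0,0,0,0,0,0],
  travel=[
    [0,0,0.1],
    [0,0,0.1],
    [0,0,0.1],
    [0,0,0.05],
    [0,0,0.05],
    [0,0,0.04],
    [0,0,0.04],
    [0,0,0.04],
    [0,0,0.04],
    [0,0,0.04],
    [0,0,0.04],
    [0,0,0],
  ],
  rotation=[
    [0,0,0],
    [0,0,0],
    [0,0,0],
    [0,0,0],
    [0,0,0],
    [0,0,0],
    [0,0,0],
    [0,0,0],
    [0,0,0],
    [0,0,0],
    [0,0,0],
    [0,0,0],
  ],
)

```text
time: 12.5
tool_pos: [0.5616, 0.0193, 0.2788]
tcp_rot: [2.359, 2.074, 0.0]
wrist_force: [0.7, -0.6, 0.4]
width: -0.003
grip_force: 0.0
```

>>> apply_moves(
  fingers=[0,0,0,0,0],
  travel=[
    [0,0,0.04],
    [0,0,0.04],
    [0,0,0.04],
    [0,0,0],
    [0,0,0],
  ],
  rotation=[
    [0,0,0],
    [0,0,0],
    [0,0,0],
    [0,0,0],
    [0,0,0],
  ],
)

```text
time: 13.0
tool_pos: [0.5618, 0.0193, 0.2731]
tcp_rot: [2.359, 2.074, 0.001]
wrist_force: [0.6, -0.4, -0.3]
width: -0.005
grip_force: 0.0
```

>>> apply_moves(
  fingers=[0,0,0,0],
  travel=[
    [0,0,0.04],
    [0,0,0.04],
    [0,0,0.04],
    [0,0,0],
  ],
  rotation=[
    [0,0,0],
    [0,0,0],
    [0,0,0],
    [0,0,0],
  ],
)

```text
time: 13.4
tool_pos: [0.5615, 0.0193, 0.2667]
tcp_rot: [2.36, 2.074, 0.0]
wrist_force: [0.6, -0.5, 0.2]
width: 0.001
grip_force: 0.0
```

```bash
python3 - <<'E'
from fit import *
to((0,0,.264))
C={n:snap(n) for n in('scene','side')}
for n in C:print(n,[np.round(r['bbox']) for r in regions_of(n,'cap_top')[:1]],[(np.round(t['location'],1).tolist(),round(t['p'],2)) for t in tip_of(n,'foot')[:2]],proj(C[n],read_state()['tool_pos']).round(1))
a=[cv2.resize(C['scene']['image'][160:310,220:380],None,fx=2.5,fy=2.5,interpolation=cv2.INTER_CUBIC),cv2.resize(C['side']['image'][160:310,250:410],None,fx=2.5,fy=2.5,interpolation=cv2.INTER_CUBIC)]
cv2.imwrite('pics/p1.png',np.hstack(a)[:,:,::-1])
E
```

```text
t 13.4 pos [0.5615 0.0193 0.2667] units [ 0.05 -0.05  0.05] rot [ 0.002  0.001 -0.007] F [ 0.6 -0.5  0.2] w 0.001 0.0
scene [array([288., 194.,  23.,  18.])] [([299.3, 266.6], 0.67)] [298.3 205.6]
side [array([320., 188.,  20.,  15.])] [([329.6, 263.2], 0.82)] [329.9 197.9]
```

View pics/p1.png

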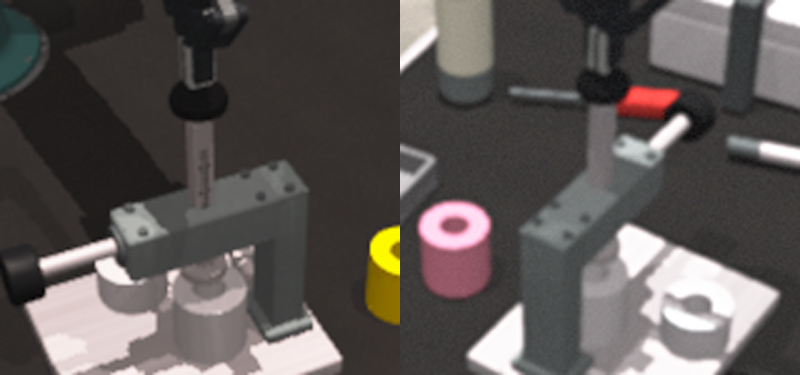

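The fingertips appear at the cap, but no force shows, so I compare the cap and rod edges with the first pictures.

```bash
python3 - <<'E'
from fit import *
for n,cs in(('scene',(297,302)),('side',(328,333))):
    a=cv2.imread(f'pics/{n}0.png')[:,:,::-1].mean(2);b=snap(n)['image'].mean(2)
    print(n);print(a[180:225,cs[0]:cs[1]].mean(1).round().astype(int).tolist());print(b[180:225,cs[0]:cs[1]].mean(1).round().astype(int).tolist())
s=read_state();print(s['wrist_force'],s['torque'],s['joint_torque'],s['tool_pos'])
E
```

```text
scene
[49, 49, 49, 49, 49, 49, 49, 49, 49, 48, 46, 42, 40, 41, 40, 41, 41, 40, 40, 41, 40, 41, 41, 46, 42, 21, 19, 17, 41, 76, 94, 94, 92, 92, 92, 92, 92, 92, 92, 91, 85, 85, 85, 83, 86]
[25, 28, 29, 28, 28, 29, 29, 28, 29, 29, 30, 30, 37, 64, 66, 34, 19, 19, 19, 19, 20, 19, 19, 21, 20, 17, 17, 16, 41, 77, 94, 93, 91, 92, 92, 92, 92, 92, 92, 91, 85, 84, 83, 83, 87]
side
[55, 56, 54, 56, 55, 53, 49, 46, 46, 46, 44, 46, 46, 46, 45, 46, 47, 46, 39, 27, 23, 43, 77, 99, 103, 101, 100, 102, 101, 101, 100, 102, 101, 103, 102, 102, 102, 104, 103, 102, 103, 104, 103, 102, 104]
[88, 87, 86, 86, 84, 87, 90, 87, 72, 46, 27, 23, 26, 28, 25, 29, 32, 28, 28, 22, 23, 45, 81, 104, 110, 106, 108, 106, 108, 105, 107, 107, 108, 108, 107, 109, 108, 109, 109, 109, 108, 108, 109, 108, 109]
[-0.90843253 -0.7134156  -0.40023299] [-0.01130285 -0.02780804  0.09518337] [-4.15024560e-04 -3.84630740e+01 -3.76272118e+01 -4.86774879e-04
 -5.76161066e-03  2.39775073e-05] [0.56185572 0.01929986 0.26730759]
```

The cap has not moved, and the visible finger ends sit just above it. I keep descending in small force-watched steps.

>>> apply_moves(
  fingers=[0,0,0,0],
  travel=[
    [0,0,0.04],
    [0,0,0.04],
    [0,0,0.04],
    [0,0,0],
  ],
  rotation=[
    [0,0,0],
    [0,0,0],
    [0,0,0],
    [0,0,0],
  ],
)

```text
time: 14.2
tool_pos: [0.5615, 0.0193, 0.2606]
tcp_rot: [2.36, 2.074, 0.0]
wrist_force: [0.3, 0.7, 0.5]
width: 0.001
grip_force: 0.0
```

```bash
cat > prof.py <<'E'
from fit import *
for n,cs in(('scene',(297,302)),('side',(328,333))):
    b=snap(n)['image'].mean(2);print(n,b[184:230,cs[0]:cs[1]].mean(1).round().astype(int).tolist())
s=read_state();print(s['time'],s['wrist_force'].round(2),s['tool_pos'].round(4),s['width'])
E
python3 prof.py
```

```text
scene [27, 28, 28, 28, 29, 29, 28, 29, 29, 29, 29, 37, 64, 65, 32, 19, 19, 19, 19, 21, 20, 17, 17, 16, 41, 76, 94, 93, 91, 91, 92, 92, 92, 92, 92, 91, 84, 84, 83, 83, 87, 86, 83, 79, 84, 85]
side [88, 89, 86, 86, 88, 90, 84, 70, 45, 28, 25, 29, 30, 29, 27, 25, 23, 48, 81, 106, 111, 109, 108, 108, 107, 108, 108, 109, 108, 111, 109, 109, 109, 110, 109, 110, 111, 110, 110, 110, 111, 112, 111, 110, 112, 112]
14.3 [ 0.05  0.42 -0.79] [0.5617 0.0193 0.261 ] 0.0013946275319761333
```

>>> apply_moves(
  fingers=[0,0,0],
  travel=[
    [0,0,0.04],
    [0,0,0.04],
    [0,0,0],
  ],
  rotation=[
    [0,0,0],
    [0,0,0],
    [0,0,0],
  ],
)

```text
time: 14.6
tool_pos: [0.5616, 0.0193, 0.2567]
tcp_rot: [2.36, 2.074, 0.0]
wrist_force: [-0.4, 0.2, -0.3]
width: -0.001
grip_force: 0.0
```

>>> apply_moves(
  fingers=[0,0,0],
  travel=[
    [0,0,0.04],
    [0,0,0.04],
    [0,0,0],
  ],
  rotation=[
    [0,0,0],
    [0,0,0],
    [0,0,0],
  ],
)

```text
time: 14.9
tool_pos: [0.562, 0.0193, 0.2536]
tcp_rot: [2.359, 2.073, 0.002]
wrist_force: [-0.7, 0.8, 4.2]
width: 0.002
grip_force: 1.7
```

>>> apply_moves(
  fingers=[0,0,0],
  travel=[
    [0,0,0.04],
    [0,0,0.04],
    [0,0,0],
  ],
  rotation=[
    [0,0,0],
    [0,0,0],
    [0,0,0],
  ],
)

```text
time: 15.2
tool_pos: [0.562, 0.0193, 0.2492]
tcp_rot: [2.359, 2.073, 0.002]
wrist_force: [-0.9, 0.5, 3.9]
width: 0.001
grip_force: 1.9
```

```bash
python3 prof.py
```

```text
scene [22, 23, 24, 25, 27, 28, 29, 30, 30, 30, 30, 31, 32, 33, 32, 32, 36, 62, 70, 43, 19, 19, 21, 20, 17, 17, 16, 44, 79, 93, 92, 92, 92, 92, 92, 92, 92, 89, 85, 84, 83, 85, 85, 85, 81, 80]
side [86, 86, 87, 87, 88, 85, 85, 82, 85, 87, 91, 85, 69, 43, 29, 28, 28, 26, 22, 28, 52, 86, 107, 110, 108, 109, 107, 109, 109, 109, 109, 110, 109, 109, 111, 110, 109, 111, 110, 110, 110, 110, 109, 111, 111, 111]
15.3 [-0.48  0.4   3.58] [0.562  0.0193 0.2493] -0.002391532884136034
```

Contact: about 4 N and the rod is sliding. I expect the foot to touch at TCP z ≈ 0.233.

>>> apply_moves(
  fingers=[0,0,0,0,0,0],
  travel=[
    [0,0,0.04],
    [0,0,0.04],
    [0,0,0.04],
    [0,0,0.04],
    [0,0,0.04],
    [0,0,0],
  ],
  rotation=[
    [0,0,0],
    [0,0,0],
    [0,0,0],
    [0,0,0],
    [0,0,0],
    [0,0,0],
  ],
)

```text
time: 15.9
tool_pos: [0.5619, 0.0193, 0.2388]
tcp_rot: [2.359, 2.073, 0.001]
wrist_force: [-0.2, -0.8, 3.5]
width: -0.001
grip_force: 1.8
```

>>> apply_moves(
  fingers=[0,0,0,0],
  travel=[
    [0,0,0.03],
    [0,0,0.03],
    [0,0,0],
    [0,0,0],
  ],
  rotation=[
    [0,0,0],
    [0,0,0],
    [0,0,0],
    [0,0,0],
  ],
)

```text
time: 16.3
tool_pos: [0.5619, 0.0193, 0.2362]
tcp_rot: [2.359, 2.073, 0.001]
wrist_force: [0.5, 0.7, 3.2]
width: -0.001
grip_force: 1.8
```

>>> apply_moves(
  fingers=[0,0,0,0],
  travel=[
    [0,0,0.03],
    [0,0,0.03],
    [0,0,0],
    [0,0,0],
  ],
  rotation=[
    [0,0,0],
    [0,0,0],
    [0,0,0],
    [0,0,0],
  ],
)

```text
time: 16.7
tool_pos: [0.5619, 0.0193, 0.2331]
tcp_rot: [2.359, 2.073, 0.001]
wrist_force: [0.8, -0.6, 3.5]
width: 0.005
grip_force: 1.8
```

>>> apply_moves(
  fingers=[0,0,0,0],
  travel=[
    [0,0,0.03],
    [0,0,0.03],
    [0,0,0],
    [0,0,0],
  ],
  rotation=[
    [0,0,0],
    [0,0,0],
    [0,0,0],
    [0,0,0],
  ],
)

```text
time: 17.1
tool_pos: [0.5619, 0.0193, 0.2304]
tcp_rot: [2.359, 2.073, 0.001]
wrist_force: [0.5, -0.8, 5.4]
width: 0.002
grip_force: 2.5
```

>>> apply_moves(
  fingers=[0,0,0,0],
  travel=[
    [0,0,0.03],
    [0,0,0.03],
    [0,0,0],
    [0,0,0],
  ],
  rotation=[
    [0,0,0],
    [0,0,0],
    [0,0,0],
    [0,0,0],
  ],
)

```text
time: 17.5
tool_pos: [0.562, 0.0193, 0.228]
tcp_rot: [2.359, 2.073, 0.002]
wrist_force: [-0.3, 0.6, 7.1]
width: 0.001
grip_force: 3.7
```

```bash
python3 prof.py
```

```text
scene [30, 26, 26, 26, 25, 25, 25, 23, 23, 23, 22, 24, 26, 29, 30, 31, 32, 32, 31, 31, 33, 35, 35, 35, 34, 35, 56, 70, 50, 20, 19, 21, 20, 17, 16, 16, 45, 78, 92, 91, 91, 91, 91, 91, 90, 84]
side [32, 31, 31, 31, 40, 53, 68, 80, 85, 85, 85, 87, 87, 84, 84, 84, 82, 84, 88, 93, 85, 66, 40, 28, 31, 30, 23, 23, 38, 70, 97, 110, 110, 111, 111, 110, 109, 110, 111, 110, 111, 111, 110, 110, 110, 110]
17.6 [0.75 0.19 6.81] [0.562  0.0193 0.2281] 0.001034903195279105
```

The foot is on the ring: the force now rises about 1 N per mm, at 7 N, just where the 64 mm ring should be. I lift off, return over the knob and grip it lower this time.

>>> apply_moves(
  fingers=[0,0,0,0,0,0,0],
  travel=[
    [0,0,-0.05],
    [0,0,-0.1],
    [0,0,-0.35],
    [0,0,-0.5],
    [0,0,-0.5],
    [0,0,-0.3],
    [0,0,0],
  ],
  rotation=[
    [0,0,0],
    [0,0,0],
    [0,0,0],
    [0,0,0],
    [0,0,0],
    [0,0,0],
    [0,0,0],
  ],
)

```text
time: 18.3
tool_pos: [0.5627, 0.0193, 0.3193]
tcp_rot: [2.358, 2.072, 0.005]
wrist_force: [0.1, -0.2, -0.1]
width: 0.002
grip_force: 0.0
```

>>> apply_moves(
  fingers=[0,0,0,0,0.5,1,1,1,1,1,1,1],
  travel=[
    [-0.3,0,0],
    [-0.4,0,0],
    [-0.4,0,0],
    [-0.4,0,0],
    [-0.4,0,0],
    [-0.4,0,0],
    [-0.4,0,0],
    [-0.29,0,0],
    [0,0,0],
    [0,0,0],
    [0,0,0],
    [0,0,0],
  ],
  rotation=[
    [0,0,0],
    [0,0,0],
    [0,0,0],
    [0,0,0],
    [0,0,0],
    [0,0,0],
    [0,0,0],
    [0,0,0],
    [0,0,0],
    [0,0,0],
    [0,0,0],
    [0,0,0],
  ],
)

```text
time: 19.5
tool_pos: [0.5427, -0.1282, 0.3172]
tcp_rot: [2.358, 2.075, 0.001]
wrist_force: [0.1, -0.2, -0.2]
width: 0.998
grip_force: 0.0
```

```bash
python3 - <<'E'
from fit import *
to((0,-.151,.118),np.array([.5613,.0197,-.128,0]))
C={n:snap(n) for n in('scene','side','wrist')}
i=[cv2.resize(C['scene']['image'][180:310,210:370],None,fx=2.5,fy=2.5),cv2.resize(C['side']['image'][180:310,250:410],None,fx=2.5,fy=2.5)]
cv2.imwrite('pics/q1.png',np.hstack(i)[:,:,::-1])
print([np.round(r['bbox']) for r in regions_of('wrist','knob_head')[:1]])
for n in('scene','side'):print([(np.round(t['location'],1).tolist(),round(t['p'],2)) for t in tip_of(n,'foot')[:1]],proj(C[n],W(G,(0,0,.084))))
E
```

```text
t 19.5 pos [ 0.5427 -0.1282  0.3172] units [-0.04 -0.01  3.98] rot [ 0.01  -0.003  0.003] F [ 0.1 -0.2 -0.2] w 0.998 0.0
[array([294., 124.,  51., 101.])]
[([301.9, 272.8], 0.9)] [300.70126401 274.20733227]
[([326.7, 271.9], 0.84)] [328.10594778 267.18174808]
```

View pics/q1.png

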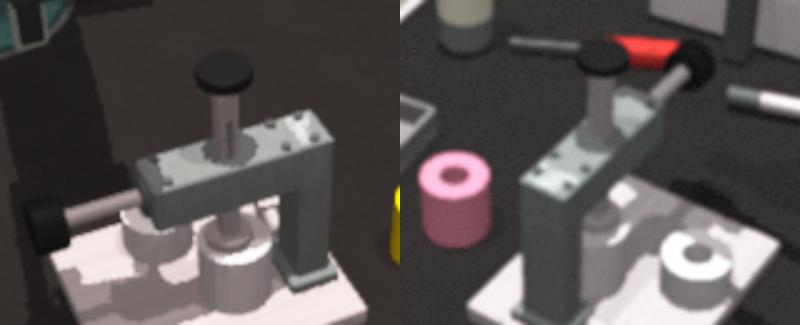

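The foot sits on the tall ring, the knob is still out, and nothing else has moved. Descending to grip.

>>> apply_moves(
  fingers=[1,1,1,1,1,1,1,1,1],
  travel=[
    [-0.04,0,0.5],
    [0,0,0.5],
    [0,0,0.5],
    [0,0,0.5],
    [0,0,0.5],
    [0,0,0.5],
    [0,0,0.5],
    [0,0,0.4],
    [0,0,0],
  ],
  rotation=[
    [0,0,0],
    [0,0,0],
    [0,0,0],
    [0,0,0],
    [0,0,0],
    [0,0,0],
    [0,0,0],
    [0,0,0],
    [0,0,0],
  ],
)

```text
time: 20.7
tool_pos: [0.5397, -0.1301, 0.1187]
tcp_rot: [-2.356, -2.071, 0.005]
wrist_force: [-0.5, 0.3, -0.1]
width: 1.004
grip_force: 0.0
```

>>> apply_moves(
  fingers=[0.4,0.4,0.4,0.4,0.4,0.4,0.4,0.4],
  travel=[
    [0,0,0],
    [0,0,0],
    [0,0,0],
    [0,0,0],
    [0,0,0],
    [0,0,0],
    [0,0,0],
    [0,0,0],
  ],
  rotation=[
    [0,0,0],
    [0,0,0],
    [0,0,0],
    [0,0,0],
    [0,0,0],
    [0,0,0],
    [0,0,0],
    [0,0,0],
  ],
  newtons=60,
)

```text
time: 21.5
tool_pos: [0.5421, -0.1312, 0.1246]
tcp_rot: [2.359, 2.073, 0.0]
wrist_force: [-6.7, 0.1, 7.8]
width: 0.49
grip_force: 60.2
```

>>> apply_moves(
  fingers=[0.4,0.4,0.4,0.4,0.4,0.4,0.4,0.4,0.4,0.4,0.4,0.4],
  travel=[
    [0.07,0,0],
    [0.07,0,0],
    [0.07,0,0],
    [0.07,0,0],
    [0.07,0,0],
    [0.07,0,0],
    [0.07,0,0],
    [0.07,0,0],
    [0.07,0,0],
    [0,0,0],
    [0,0,0],
    [0,0,0],
  ],
  rotation=[
    [0,0,0],
    [0,0,0],
    [0,0,0],
    [0,0,0],
    [0,0,0],
    [0,0,0],
    [0,0,0],
    [0,0,0],
    [0,0,0],
    [0,0,0],
    [0,0,0],
    [0,0,0],
  ],
)

```text
time: 22.7
tool_pos: [0.5457, -0.1012, 0.1246]
tcp_rot: [2.359, 2.072, -0.003]
wrist_force: [-7.6, -3.3, 7.9]
width: 0.492
grip_force: 60.3
```

The knob moved 30.2 mm and is against its stop. I release, lift and verify.

>>> apply_moves(
  fingers=[1,1,1,1,1,1,1,1,1,1,1],
  travel=[
    [0,0,0],
    [0,0,0],
    [0,0,0],
    [0,0,0],
    [0,0,0],
    [0,0,-0.6],
    [0,0,-0.7],
    [0,0,-0.7],
    [0,0,-0.7],
    [0,0,-0.7],
    [0,0,0],
  ],
  rotation=[
    [0,0,0],
    [0,0,0],
    [0,0,0],
    [0,0,0],
    [0,0,0],
    [0,0,0],
    [0,0,0],
    [0,0,0],
    [0,0,0],
    [0,0,0],
    [0,0,0],
  ],
)

```text
time: 23.8
tool_pos: [0.5497, -0.1004, 0.299]
tcp_rot: [2.352, 2.068, 0.011]
wrist_force: [0.5, -0.0, 1.3]
width: 1.001
grip_force: 0.0
```

>>> apply_moves(
  fingers=[1,1,1,1,1,1],
  travel=[
    [-0.5,0,0],
    [-0.5,0,0],
    [-0.5,0,0],
    [-0.5,0,0],
    [0,0,0],
    [0,0,0],
  ],
  rotation=[
    [0,0,0],
    [0,0,0],
    [0,0,0],
    [0,0,0],
    [0,0,0],
    [0,0,0],
  ],
)

```text
time: 24.4
tool_pos: [0.5332, -0.1989, 0.2913]
tcp_rot: [-2.36, -2.072, -0.001]
wrist_force: [-0.4, -0.5, -0.5]
width: 0.995
grip_force: 0.0
```

```bash
python3 - <<'E'
from fit import *
to((0,-.119,.141))
for n in('scene','side'):
    c=snap(n);print(n,[(np.round(t['location'],1).tolist(),round(t['p'],2)) for t in tip_of(n,'knob_head')[:1]],[proj(c,W(G,(0,y,.16))).round(1).tolist() for y in(-.132,-.162)],[(np.round(t['location'],1).tolist()) for t in tip_of(n,'foot')[:1]])
    a=cv2.imread(f'pics/{n}0.png')[:,:,::-1].astype(int);d=np.abs(c['image'].astype(int)-a).max(2)
    k=(slice(250,285),slice(225,272)) if n=='scene' else (slice(202,230),slice(345,380))
    print('knob region diff vs start',d[k].mean().round(1))
E
python3 prof.py
```

```text
t 24.4 pos [ 0.5332 -0.1989  0.2913] units [ 2.06 -0.05  3.01] rot [-0.003 -0.009 -0.02 ] F [-0.4 -0.5 -0.5] w 0.995 0.0
scene [([235.1, 268.3], 0.56)] [[236.5, 266.2], [221.3, 270.8]] [[300.0, 272.9]]
knob region diff vs start 8.0
side [([363.5, 212.6], 0.74)] [[361.4, 209.7], [368.2, 203.3]] [[325.5, 268.4]]
knob region diff vs start 6.8
scene [49, 49, 49, 49, 49, 48, 49, 49, 49, 49, 49, 49, 50, 50, 50, 49, 45, 41, 41, 41, 40, 41, 41, 41, 41, 41, 41, 41, 43, 45, 35, 19, 17, 26, 69, 95, 95, 92, 91, 91, 91, 91, 91, 91, 89, 83]
side [52, 51, 52, 51, 51, 52, 51, 54, 51, 54, 52, 48, 45, 42, 43, 41, 42, 42, 42, 44, 43, 44, 43, 37, 24, 24, 42, 74, 95, 98, 97, 96, 96, 95, 94, 96, 97, 95, 96, 96, 95, 96, 96, 96, 95, 95]
24.8 [-0.23 -0.02  0.16] [ 0.5337 -0.1983  0.2923] 1.004118870936008
```

The knob is back home, matching the first pictures, and the foot is still down on the ring. The arm is clear, so I hand in.

```bash
python3 -c "
from workcell import *
print(finish_job())"
```

```text
the job is handed in; nothing more can be done
None
```

I pulled the knob fully out, lowered the rod until its foot rested on the tall (64 mm) ring, and pushed the knob home to hold the reading. The job is handed in at about 25 s of the 54 s allowed, with no verdict reported back.

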